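# Load the polishing bowl with brass knobs and set its timer

### The arm

A 6-joint arm with a two-finger parallel gripper is mounted at the origin on the work surface. World frame = base frame: x ahead of the robot, y to its left, z up, the work surface at z = 0. Lengths are in m, angles in rad, forces in N, time in s.
With the tool pointing down it reaches from about 0.375 to 0.975 m from the base axis. Payload 3.8 kg.
Tool frame: the origin (TCP) lies on the centre line of the jaws, within the pads' length; the fingertips stand 17 mm ahead of it and the grasp point (between the pads) lies 2 mm behind it (bot.tip_extent is the distance from the TCP to the fingertips, in m); z points along the fingers, y is the line along which they close (so a half turn about z gives the same grasp; the last joint's range is limited). The gripper opens to 85 mm and grips with 20 to 120 N. Pads are 22 mm wide; open, the fingers measure 114 mm over their backs; the gripper's body (76 mm by 85 mm) begins 54 mm behind the grasp point. The pads swing forward as they close: fully open they stand 13 mm farther back than shut.
Start: joints at [-1.363, 0.264, 1.604, -0, 1.274, -0.037], TCP at [0.164, -0.655, 0.248] pointing down, gripper open.
Joint ranges: [-2.63, 2.63], [-0.94, 2.18], [0.31, 2.57], [-1.31, 4.45], [0, 2.66], [-2.55, 2.55]. Speed limits (rad/s): [2.57, 2.57, 3.14, 3.14, 3.14, 3.14].

### API

Orientations are given as a rotation vector (axis times angle).
In Python, from workcell import readout, read_camera, finish_job, bot gives the robot as it stands.
- The arm moves only by the tool jog_arm, never from a script. Its argument "deltas" is one flat list of numbers, 7 for each row, row after row: the shift along the tool's x, y, z in m, then the turn, a rotation vector about the tool's x, y, z in degrees, then the gripper command: -1 is shut, 1 is fully open, values between are in proportion. A call has 1 to 8 rows; each row is the pose to reach, as a shift and turn from the pose commanded when the call began, along the tool's axes at that moment; what a row does not reach only later rows make up. A row lasts 1/10 s, in which the tool goes at most 50 mm and 8.59 degrees, less where a joint would pass 70% of its speed; a pose out of reach is approached as far as the arm can. A call with a gripper value outside its range is refused whole. The fingers move at their own pace and stop on an object; "squeeze" is the grip in N (left out, the last holds). Time passes only in rows, so rows that repeat a pose let the fingers close. It gives the time, the measured TCP pose, the force, the opening and the grip force at its end, in the units of the state.
- readout.read_state(): the state, without advancing time (a new reading comes with each control period).
- read_camera(name): name is "scene" or "side" or "wrist"; returns a dict with "color" (480x640x3 uint8, blue, green, red), "fx", "fy", "cx", "cy" (pixels), "origin" and "attitude" of the camera in the world. Camera axes: x right, y down, z forward; pixel columns grow to the right and rows downward; lengths in m; the calibration is good to about 2 mm. A picture is of the moment at which its call begins. There is no depth.
- finish_job(): hands the job in; it is judged then, once.
The state is a dict: "time": time; "q": joint angles; "joint_vel": joint speeds; "joint_torque": joint torques, N m; "tool_pos": TCP position; "tcp_rot": TCP orientation; "wrist_force": force on the tool from outside, world axes, zero at the start; "torque": the same for the moment, N m; "width": opening from 0.0 (shut) to 1.0 (fully open); "grip_force": force on a finger pad.
Only numpy, scipy, OpenCV 4.12 (cv2) and the standard library are available. Lean on these libraries where they do the work, as an engineer would, in place of code of your own. Each camera call takes 0.05 s, during which the arm holds its last target. There are 200 camera calls.

### The job

Take the steel cup by its handle or body and pour all six brass drawer knobs into the bowl of the polishing machine, then stand the empty cup upright on the table again and let go. Then turn only the outer ring of the machine's dial clockwise until its white rib points at the white mark on the deck; the small inner knob on top must stay as it is set, and the other things on the table stay where they are.

Things in the scene. Friction and masses are not known exactly. Their poses are not given: they have to be found in the camera images.
- cup_center (a point): Steel cup standing on the table, open top: a cone 60 mm wide at the foot, 96 mm at the rim, 82 mm high, wall 3 mm, 0.17 kg, six brass knobs loose inside (0.35 kg in all). The point is on its axis, 41 mm above its foot. z points up to the mouth; the handle points along -x
- cup_handle (a point): grip point on the cup's handle: a plain round wooden bar 18 mm thick, level, pointing straight out from the cup near its rim. The point lies on the bar's axis, 95 mm from the cup's axis and 70 mm above the foot (table); the bar runs from 43 to 135 mm from the cup's axis. Axes as cup_center, so the bar lies along x and the cup is towards +x
- knob0_center (a point): one of six equal brass drawer knobs, 24 mm ball on a short foot, 30 mm long, 30 g; it starts in the cup; the point is near the middle of the ball
- knob1_center (a point): one of six equal brass drawer knobs, 24 mm ball on a short foot, 30 mm long, 30 g; it starts in the cup; the point is near the middle of the ball
- knob2_center (a point): one of six equal brass drawer knobs, 24 mm ball on a short foot, 30 mm long, 30 g; it starts in the cup; the point is near the middle of the ball
- knob3_center (a point): one of six equal brass drawer knobs, 24 mm ball on a short foot, 30 mm long, 30 g; it starts in the cup; the point is near the middle of the ball
- knob4_center (a point): one of six equal brass drawer knobs, 24 mm ball on a short foot, 30 mm long, 30 g; it starts in the cup; the point is near the middle of the ball
- knob5_center (a point): one of six equal brass drawer knobs, 24 mm ball on a short foot, 30 mm long, 30 g; it starts in the cup; the point is near the middle of the ball
- bowl_floor (a point): fixed polishing machine: centre of the floor of its open round grey bowl, 51 mm above the table. Inside, the bowl is about 120 mm wide at the floor, widening to 168 mm at the mouth, 74 mm deep; outside 178 mm wide. z up. The machine's control deck lies along +y of this frame: a flat top 50 mm above the table carrying the dial, whose axis is 200 mm from the bowl's axis
- bowl_mouth (a point): centre of the bowl's mouth, level with its rim, 125 mm above the table
- ring_grip (a point): outer ring of the dial on the control deck: black upright cylinder 58 mm in diameter, 30 mm tall (51 to 81 mm above the table), with a white rib on its top as pointer. The point is on the axis, 20 mm above the ring's foot. It turns with the ring
- timer_ring (a joint): angle of the outer ring (timer), rad; grows clockwise seen from above, from 0 to 2.4 (stops); at 1.4 its rib points at the mark. Stiff: about 0.08 N m, stays where it is left
- dial_mark (a point): the white mark: a flat bar 26 mm long on the deck just outside the ring, pointing at the dial's axis; the point is its middle, 50 mm from the dial's axis
- speed_knob (a joint): angle of the inner knob (speed), rad, clockwise; a bare metal knob 26 mm in diameter, 20 mm tall, standing on top of the ring on the same axis (81 to 101 mm above the table), turns very easily. To be left alone
- speed_rim (a point): point on the top of the inner knob at the end of its dark line, 12 mm from the axis
- wax_tin: bystander (sizes in mm): low round metal tin, 68 diameter, 50 high; origin under its centre
- sanding_block: bystander (sizes in mm): cork block 110 x 65 x 35; origin under its centre
- brush: bystander: paint brush lying flat; origin under it
- glue_jar: bystander (sizes in mm): jar, 72 diameter, 100 high; origin under its centre
- chair_foot: bystander (sizes in mm): turned dark wood foot standing upright, 48 diameter, 140 high; origin under its centre
- varnish: bystander (sizes in mm): amber bottle, 60 diameter, 160 high; origin under its centre

How it is judged:
On the way, in this order (a step that is already met when the one before it is completed fails the run):
1. all six knobs lie in the machine's bowl (horizontal distance between each of knob0_center, knob1_center, knob2_center, knob3_center, knob4_center, knob5_center and bowl_floor below 0.085 m and z of knob0_center in the frame of bowl_floor between 0 and 0.07 m and z of knob1_center in the frame of bowl_floor between 0 and 0.07 m and z of knob2_center in the frame of bowl_floor between 0 and 0.07 m and z of knob3_center in the frame of bowl_floor between 0 and 0.07 m and z of knob4_center in the frame of bowl_floor between 0 and 0.07 m and z of knob5_center in the frame of bowl_floor between 0 and 0.07 m), for 0.2 s.
2. the empty cup stands upright on the table, released, the knobs in the bowl (all of step 1 and angle between cup_center's own z axis and vertical below 0.12 rad and height (world z) of cup_center below 0.046 m and contact force between cup and the fingers below 0.1 N), for 0.2 s.
3. the outer ring's rib points at the mark (value of joint timer_ring between 1.2 and 1.6 rad), for 0.2 s.
At the end, for the whole second after the job is handed in: All six knobs lie inside the bowl (below its rim); the cup stands upright on the table (within 0.12 rad), still and released; the outer ring reads 1.4 within 0.2 rad (rib at the mark); the inner knob is within about 0.29 rad of its starting angle (all of step 2 and all of step 3 and not (distance of speed_rim from where it was at the start of the episode above 0.0035 m) and linear speed of cup below 0.02 m/s and velocity of joint timer_ring between -0.05 and 0.05 rad/s); the robot touches nothing.
It fails at once if the inner knob is turned (by more than about 0.29 rad) (distance of speed_rim from where it was at the start of the episode above 0.0035 m).
It fails at once if one of the other things on the table is pushed more than 40 mm (distance of any of wax_tin, sanding_block, brush, glue_jar, chair_foot, varnish from where it was at the start of the episode above 0.04 m).
It fails at once if one of the other standing things is knocked over (angle between any of wax_tin, sanding_block, glue_jar, chair_foot, varnish's own z axis and vertical above 0.5 rad).
It also fails if it takes over 72 s, if anything falls off the work surface, if the arm or the gripper's body presses on something with over 40 N, if the wrist force passes 120 N, or if a joint passes its speed limit or range.

## Working session

There is one attempt and no reset: what is moved stays moved. The work goes in short steps, Python scripts to look and compute and a tool call to move; the robot and the scene stay as the last step left them, time stands still between calls to the robot, and variables do not carry over. Pictures are saved under pics/ and viewed, at most 10 in all, crops included, and the job is handed in when it is done.

Besides the shell and the picture viewer there is one more tool, called after ">>>" as name(argument=value, ...) on one line, values as JSON. jog_arm: Moves the arm, as the interface text tells. Its arguments: {"type":"object","properties":{"deltas":{"type":"array"},"squeeze":{"type":"number"}},"required":["deltas"]}

```bash
mkdir -p pics
cat > h.py <<'E'
import numpy as np, cv2, json
from scipy.spatial.transform import Rotation as R
from workcell import readout, read_camera, finish_job, bot
def ray(c,u,v):
    A=np.array(c["attitude"])
    M=A if A.shape==(3,3) else R.from_rotvec(A).as_matrix()
    d=M@np.array([(u-c["cx"])/c["fx"],(v-c["cy"])/c["fy"],1]); return np.array(c["origin"]),d
def onz(c,u,v,z):
    o,d=ray(c,u,v); return o+d*(z-o[2])/d[2]
def proj(c,p):
    A=np.array(c["attitude"]); M=A if A.shape==(3,3) else R.from_rotvec(A).as_matrix()
    q=M.T@(np.array(p)-c["origin"]); return q[:2]/q[2]*[c["fx"],c["fy"]]+[c["cx"],c["cy"]]
def cross(a,b):
    (o1,d1),(o2,d2)=a,b
    s=np.linalg.lstsq(np.c_[d1,-d2],o2-o1,rcond=None)[0]
    p,q=o1+d1*s[0],o2+d2*s[1]; return (p+q)/2,np.linalg.norm(p-q)
E
python3 - <<'E'
from h import *
for n in("scene","side"):
    c=read_camera(n); cv2.imwrite(f"pics/{n}0.png",c["color"]); print(n,{k:c[k] for k in c if k!="color"})
    np.save(n+"0.npy",c,allow_pickle=True)
print(readout.read_state())
E
```

```text
scene {'fx': 443.3425874296018, 'fy': 443.3425874296018, 'cx': 320.0671511191525, 'cy': 238.72938609168585, 'origin': array([ 1.00564638, -0.60575117,  0.65246105]), 'attitude': array([-2.08637282, -0.72745952,  0.37733957])}
side {'fx': 535.3963147436828, 'fy': 535.3963147436828, 'cx': 318.8369707072512, 'cy': 234.20326087296715, 'origin': array([0.06541615, 0.60693845, 0.93142969]), 'attitude': array([-0.84334177,  2.59550252, -1.00393434])}
{'time': 0.1, 'q': array([-1.36290713e+00,  2.64699711e-01,  1.60524486e+00,  2.18323672e-06,
        1.27368900e+00, -3.69286362e-02]), 'joint_vel': array([ 0.00042006, -0.00060137, -0.00322254,  0.00069681, -0.00063382,
       -0.00018128]), 'joint_torque': array([ 1.35420628e-04, -5.16706181e+01, -3.68590593e+01, -3.58013779e-05,
        6.35395671e-03,  2.01610214e-05]), 'tool_pos': array([ 0.16345734, -0.65426586,  0.24706771]), 'tcp_rot': array([-3.11606699e+00, -3.83349993e-01,  2.70263859e-04]), 'wrist_force': array([0.01335276, 0.94430565, 0.2219439 ]), 'torque': array([ 0.00395972,  0.01532634, -0.02087275]), 'grip_force': 0.0, 'width': 1.0035392588571277}
```

View pics/scene0.png

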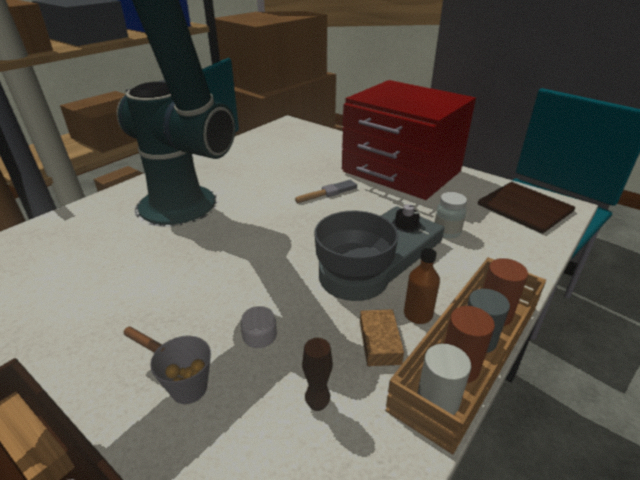

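View pics/side0.png

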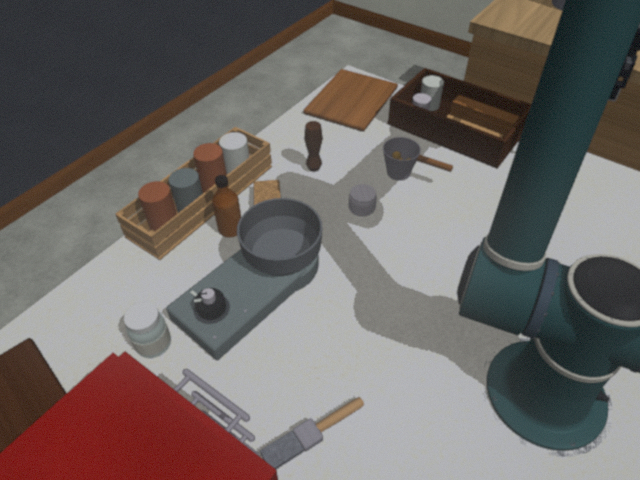

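The scene view shows the cup rim at about (181,357), handle end (127,331), bowl mouth (356,237) and dial (408,213). In the side view they are at cup (402,151), handle end (451,168), bowl (280,230) and dial (209,294).

Run:
```python
from h import *
s=np.load("scene0.npy",allow_pickle=True).item(); d=np.load("side0.npy",allow_pickle=True).item()
P={"cup rim":((181,357),(402,151),.082),"handle end":((128,331),(451,168),.07),"bowl":((356,237),(280,229),.125),"dialtop":((408,208),(208,293),.101),
"tin":((259,315),(362,191),.05),"foot top":((317,345),(313,127),.14),"varn":((427,255),(221,181),.16),"cork":((381,322),None,.035),"glue":((453,200),(141,313),.1)}
for k,(a,b,z) in P.items():
    print(k,onz(s,*a,z).round(3), *( (onz(d,*b,z).round(3),[x.round(3) if hasattr(x,'round') else x for x in cross(ray(s,*a),ray(d,*b))]) if b else ()))
a=cv2.resize(s["color"][180:260,350:450],None,fx=5,fy=5,interpolation=2)
b=cv2.resize(d["color"][250:350,160:260],None,fx=4,fy=4,interpolation=2)
cv2.imwrite("pics/d.png",np.hstack([cv2.resize(a,(400,400)),b]))
print(s["color"][180:260].shape)
```

```text
cup rim [ 0.532 -0.372  0.082] [ 0.529 -0.365  0.082] [array([ 0.53 , -0.37 ,  0.078]), np.float64(0.002)]
handle end [ 0.402 -0.389  0.07 ] [ 0.404 -0.391  0.07 ] [array([ 0.404, -0.39 ,  0.072]), np.float64(0.0)]
bowl [0.594 0.033 0.125] [0.581 0.051 0.125] [array([0.587, 0.044, 0.115]), np.float64(0.0)]
dialtop [0.604 0.239 0.101] [0.603 0.245 0.101] [array([0.603, 0.244, 0.099]), np.float64(0.002)]
tin [ 0.539 -0.204  0.05 ] [ 0.547 -0.214  0.05 ] [array([ 0.544, -0.208,  0.056]), np.float64(0.0)]
foot top [ 0.721 -0.255  0.14 ] [ 0.721 -0.253  0.14 ] [array([ 0.722, -0.254,  0.139]), np.float64(0.001)]
varn [0.757 0.024 0.16 ] [0.751 0.039 0.16 ] [array([0.755, 0.034, 0.154]), np.float64(0.004)]
cork [ 0.723 -0.063  0.035]
glue [0.672 0.344 0.1  ] [0.672 0.351 0.1  ] [array([0.672, 0.35 , 0.098]), np.float64(0.004)]
(80, 640, 3)
```

View pics/d.png

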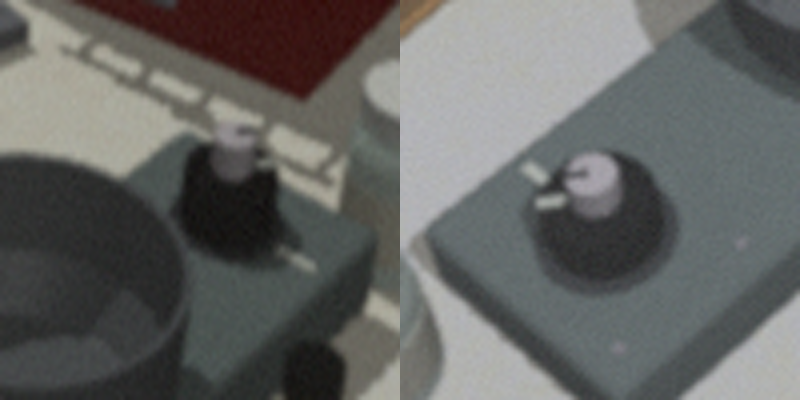

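The right half shows the white mark at about (194,293) and the rib at about (198,300) in side-camera pixels. Next I check what `bot` offers for kinematics.

>>> jog_arm(deltas=[0.045, -0.025, 0.009, 0, 0, 0, 1, 0.09, -0.05, 0.018, 0, 0, 2, 1, 0.135, -0.075, 0.027, 0, 0, 3, 1, 0.18, -0.1, 0.036, 0, 0, 4, 1, 0.225, -0.125, 0.045, 0, 0, 5, 1, 0.27, -0.15, 0.054, 0, 0, 5, 1, 0.315, -0.175, 0.062, 0, 0, 5, 1, 0.345, -0.195, 0.068, 0, 0, 5, 1])

```text
time: 0.9
tool_pos: [0.4507, -0.382, 0.18]
tcp_rot: [-3.132, -0.247, 0.0]
wrist_force: [0.0, -0.1, 0.3]
width: 1.001
grip_force: 0.0
```

>>> jog_arm(deltas=[0, 0, 0, 0, 0, 0, 1, 0, 0, 0, 8, 0, 0, 1, 0, 0, 0, 16, 0, 0, 1, 0, 0, 0, 24, 0, 0, 1, 0, 0, 0, 30, 0, 0, 1])

```text
time: 1.4
tool_pos: [0.4491, -0.385, 0.1807]
tcp_rot: [-2.607, -0.205, 0.055]
wrist_force: [0.6, 0.3, -0.3]
width: 0.998
grip_force: 0.0
```

Run:
```python
from h import *
s=readout.read_state(); print(s["q"].round(3),s["tool_pos"],s["tcp_rot"]); print(R.from_rotvec(s["tcp_rot"]).as_matrix().round(3))
c=read_camera("wrist"); cv2.imwrite("pics/w1.png",c["color"]); np.save("w1.npy",c,allow_pickle=True); print(c["origin"])
```

```text
[-0.892  0.439  1.585  0.254  1.585  0.464] [ 0.44914626 -0.3850498   0.18067988] [-2.60691076 -0.20487503  0.05450192]
[[ 0.988  0.135 -0.078]
 [ 0.156 -0.853  0.497]
 [ 0.001 -0.504 -0.864]]
[ 0.52540056 -0.43825765  0.28887605]
```

View pics/w1.png

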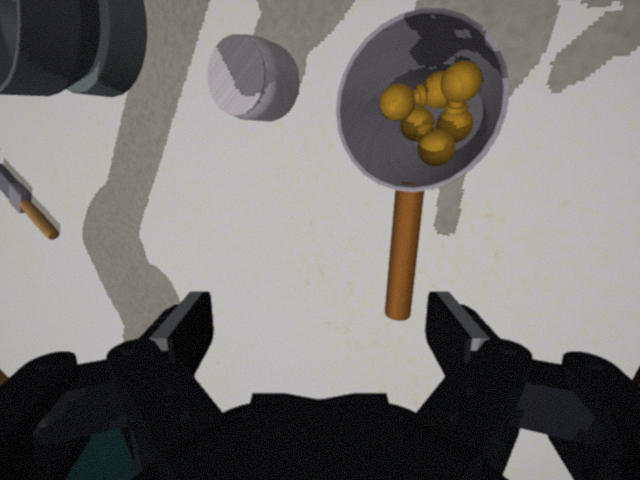

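The wrist view shows the cup rim centred at about (423,99), the bar running from (410,195) to (398,312), and the knobs inside the cup. The tilt axis behaves as I wanted: positive about tool x raises q4.

Run:
```python
from h import *
c=np.load("w1.npy",allow_pickle=True).item()
a=onz(c,410,195,.07); b=onz(c,398,310,.07); m=onz(c,423,99,.082); t=onz(c,268,78,.05)
print(a,b,m,t,np.degrees(np.arctan2(*(a-b)[1::-1])),np.degrees(np.arctan2(*(m-b)[1::-1])),np.linalg.norm((m-b)[:2]))
```

```text
[ 0.48426435 -0.38198442  0.07      ] [ 0.40577568 -0.39146868  0.07      ] [ 0.53906642 -0.38035931  0.082     ] [ 0.54379994 -0.24797393  0.05      ] 6.889987596666533 4.76441461753156 0.13375290673541945
```

>>> jog_arm(deltas=[0, 0, 0, -8, 0, 0, 1, 0, 0, 0, -16, 0, 0, 1, 0, 0, 0, -24, 0, 0, 1, 0, 0, 0, -32, 0, 0, 1, 0, 0, 0, -40, 0, 0, 1, 0, 0, 0, -48, 0, 0, 1, 0, 0, 0, -56, 0, 0, 1, 0, 0, 0, -60, 0, 0, 1])

```text
time: 2.25
tool_pos: [0.4486, -0.382, 0.1803]
tcp_rot: [2.607, 0.209, 0.057]
wrist_force: [-1.1, 0.1, -0.4]
width: 1.003
grip_force: 0.0
```

>>> jog_arm(deltas=[0, 0, 0, 0, 0, 0, 1])

```text
time: 2.35
tool_pos: [0.4479, -0.3812, 0.1789]
tcp_rot: [2.611, 0.211, 0.053]
wrist_force: [-0.5, -0.4, -0.8]
width: 1.0
grip_force: 0.0
```

```bash
cat >> h.py <<'E'
def delta(p):  # world target -> tool-axis shift from the present pose
    s=readout.read_state(); M=R.from_rotvec(s["tcp_rot"]).as_matrix()
    return (M.T@(np.array(p)-s["tool_pos"])).round(4), s["q"].round(3), s["tool_pos"].round(4), M.round(3).tolist()
E
python3 -c "
from h import *
print(*delta([.452,-.382,.068]),sep='\n')"
```

```text
[ 0.0042 -0.0541  0.0968]
[-0.529 -0.013  2.136 -0.594  0.762  1.264]
[ 0.4479 -0.3812  0.1789]
[[0.987, 0.14, 0.078], [0.16, -0.855, -0.493], [-0.003, 0.499, -0.867]]
```

>>> jog_arm(deltas=[0.005, -0.026, 0, 0, 0, 0, 1, 0.009, -0.052, 0, 0, 0, 0, 1, 0.009, -0.052, 0.03, 0, 0, 0, 1, 0.009, -0.052, 0.06, 0, 0, 0, 1, 0.009, -0.052, 0.085, 0, 0, 0, 1, 0.009, -0.052, 0.098, 0, 0, 0, 1, 0.009, -0.052, 0.098, 0, 0, 0, 1])

```text
time: 3.05
tool_pos: [0.4579, -0.3869, 0.0682]
tcp_rot: [2.613, 0.204, 0.051]
wrist_force: [-0.2, -0.4, -0.2]
width: 1.002
grip_force: 0.0
```

Run:
```python
from h import *
print(*delta([.457,-.384,.068]),sep='\n')
c=read_camera("wrist"); d=read_camera("scene")["color"][290:430,90:290]
cv2.imwrite("pics/g.png",np.hstack([cv2.resize(c["color"],(400,300)),cv2.resize(d,(400,300))]))
```

```text
[-0.0004 -0.0027 -0.0013]
[-0.529  0.172  2.184 -0.78   0.583  1.505]
[ 0.4579 -0.3869  0.0682]
[[0.988, 0.135, 0.075], [0.155, -0.856, -0.492], [-0.002, 0.498, -0.867]]
```

View pics/g.png

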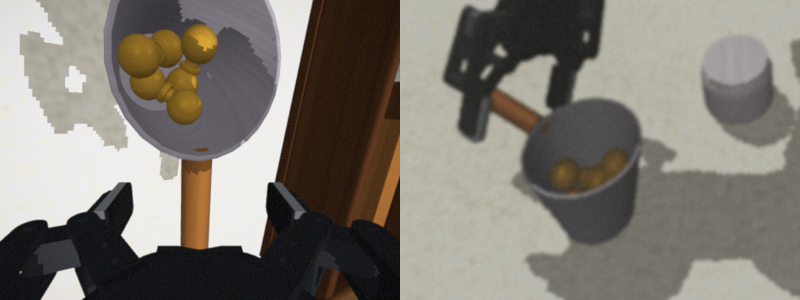

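The bar lies centred between the fingers (crop (197,200)), with the cup clear ahead, so I close.

>>> jog_arm(deltas=[0, 0, 0, 0, 0, 0, -1, 0, 0, 0, 0, 0, 0, -1, 0, 0, 0, 0, 0, 0, -1, 0, 0, 0, 0, 0, 0, -1, 0, 0, 0, 0, 0, 0, -1, 0, 0, 0, 0, 0, 0, -1, 0, 0, 0, 0, 0, 0, -1, 0, 0, 0, 0, 0, 0, -1], squeeze=110)

```text
time: 3.95
tool_pos: [0.459, -0.3862, 0.0702]
tcp_rot: [2.61, 0.206, 0.055]
wrist_force: [-2.9, 3.0, 6.4]
width: 0.172
grip_force: 107.6
```

>>> jog_arm(deltas=[0, 0.003, -0.005, 0, 0, 0, -1, 0, 0.01, -0.017, 0, 0, 0, -1, 0, 0.02, -0.035, 0, 0, 0, -1, 0, 0.03, -0.052, 0, 0, 0, -1, 0, 0.04, -0.069, 0, 0, 0, -1, 0, 0.04, -0.069, 0, 0, 0, -1])

```text
time: 4.55
tool_pos: [0.4606, -0.387, 0.1522]
tcp_rot: [2.609, 0.205, 0.06]
wrist_force: [0.8, -0.3, -3.0]
width: 0.172
grip_force: 107.6
```

Run:
```python
from h import *
print(*delta([.457,-.384,.068]),sep='\n')
c=read_camera("scene")["color"][240:440,60:290]; d=read_camera("side")["color"][80:280,340:570]
cv2.imwrite("pics/l.png",np.hstack([cv2.resize(c,(400,350)),cv2.resize(d,(400,350))]))
```

```text
[-0.0034 -0.0454  0.071 ]
[-0.527  0.046  2.134 -0.634  0.712  1.324]
[ 0.4606 -0.387   0.1522]
[[0.988, 0.134, 0.082], [0.157, -0.854, -0.496], [0.004, 0.502, -0.865]]
```

View pics/l.png

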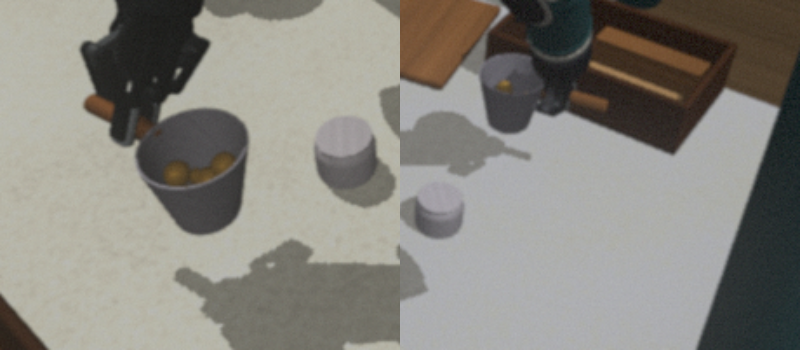

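>>> jog_arm(deltas=[0, 0.017, -0.03, 0, 0, 0, -1, 0, 0.034, -0.059, 0, 0, 0, -1, 0.005, 0.017, -0.069, 0, 0, 0, -1, 0.015, -0.016, -0.088, 0, 0, 0, -1, 0.026, -0.049, -0.107, 0, 0, 0, -1, 0.036, -0.082, -0.126, 0, 0, 0, -1, 0.047, -0.116, -0.146, 0, 0, 0, -1, 0.057, -0.149, -0.165, 0, 0, 0, -1])

```text
time: 5.45
tool_pos: [0.4808, -0.1666, 0.2155]
tcp_rot: [2.612, 0.207, 0.051]
wrist_force: [0.2, 0.2, -3.2]
width: 0.169
grip_force: 108.2
```

>>> jog_arm(deltas=[0.01, -0.033, -0.019, 0, 0, 0, -1, 0.021, -0.066, -0.038, 0, 0, 0, -1, 0.031, -0.1, -0.058, 0, 0, 0, -1, 0.042, -0.133, -0.077, 0, 0, 0, -1, 0.052, -0.166, -0.096, 0, 0, 0, -1, 0.057, -0.182, -0.106, 0, 0, 0, -1, 0.057, -0.182, -0.106, 0, 0, 0, -1, 0.057, -0.182, -0.106, 0, 0, 0, -1])

```text
time: 6.25
tool_pos: [0.5046, 0.0486, 0.2168]
tcp_rot: [2.61, 0.209, 0.051]
wrist_force: [-0.1, -0.9, -3.1]
width: 0.17
grip_force: 108.3
```

Run:
```python
from h import *
print(*delta([.507,.048,.205]),sep='\n')
a=read_camera("scene");b=read_camera("side"); np.save("s1.npy",a,allow_pickle=True);np.save("d1.npy",b,allow_pickle=True)
cv2.imwrite("pics/b.png",np.hstack([cv2.resize(a["color"][110:320,240:500],(400,323)),cv2.resize(b["color"][110:320,160:420],(400,323))]))
```

```text
[ 0.0023 -0.0051  0.0107]
[ 0.369  0.041  2.005 -0.538  1.266  1.99 ]
[0.5046 0.0486 0.2168]
[[0.987, 0.138, 0.076], [0.158, -0.855, -0.495], [-0.003, 0.501, -0.866]]
```

View pics/b.png

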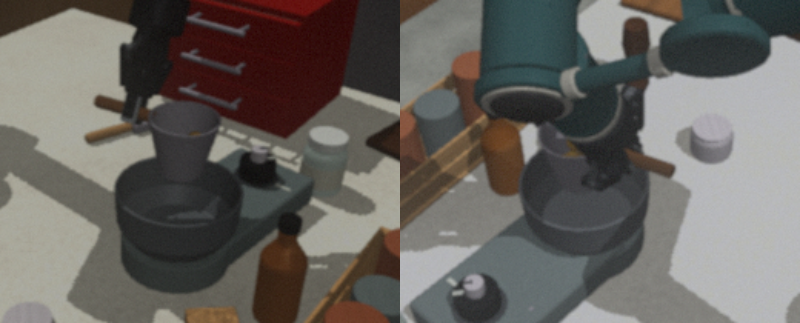

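The cup hangs above the bowl, to within a centimetre or so of where I wanted it. Now I pour by turning about the bar.

>>> jog_arm(deltas=[0.002, -0.003, 0.004, 7, 0, 0, -1, 0.002, -0.005, 0.01, 14, 0, 0, -1, 0.002, -0.005, 0.01, 21, 0, 0, -1, 0.002, -0.005, 0.01, 28, 0, 0, -1, 0.002, -0.005, 0.01, 35, 0, 0, -1, 0.002, -0.005, 0.01, 42, 0, 0, -1, 0.002, -0.005, 0.01, 48, 0, 0, -1, 0.002, -0.005, 0.01, 53, 0, 0, -1])

```text
time: 7.15
tool_pos: [0.5071, 0.0457, 0.2075]
tcp_rot: [-2.731, -0.212, 0.043]
wrist_force: [-0.6, 0.1, -3.7]
width: 0.173
grip_force: 108.3
```

>>> jog_arm(deltas=[0, 0, 0, 4, 0, 0, -1, 0, 0, 0, 8, 0, 0, -1, 0, 0, 0, 12, 0, 0, -1, 0, 0, 0, 16, 0, 0, -1, 0, 0, 0, 20, 0, 0, -1, 0, 0, 0, 24, 0, 0, -1, 0, 0, 0, 28, 0, 0, -1, 0, 0, 0, 32, 0, 0, -1])

```text
time: 7.95
tool_pos: [0.5071, 0.0461, 0.2068]
tcp_rot: [-2.177, -0.169, 0.089]
wrist_force: [0.6, 0.4, -3.8]
width: 0.173
grip_force: 108.6
```

Run:
```python
from h import *
print(*delta([.507,.048,.205]),sep='\n')
```

```text
[0.0002 0.0004 0.0026]
[-0.425  0.285  1.942  0.754  1.577  0.725]
[0.5071 0.0461 0.2068]
[[0.988, 0.088, -0.127], [0.155, -0.568, 0.809], [-0.001, -0.819, -0.574]]
```

>>> jog_arm(deltas=[0, 0, 0, 5, 0, 0, -1, 0, 0, 0, 10, 0, 0, -1, 0, 0, 0, 14, 0, 0, -1, 0, 0, 0, 18, 0, 0, -1, 0, 0, 0, 22, 0, 0, -1, 0, 0, 0, 26, 0, 0, -1, 0, 0, 0, 31, 0, 0, -1, 0, 0, 0, 36, 0, 0, -1])

```text
time: 8.75
tool_pos: [0.5076, 0.0465, 0.2073]
tcp_rot: [-1.55, -0.121, 0.123]
wrist_force: [0.4, 0.2, -2.3]
width: 0.171
grip_force: 108.7
```

>>> jog_arm(deltas=[0, 0, 0, 0, 0, 0, -1, 0, 0, 0, 0, 0, 0, -1, 0, 0, 0, 0, 0, 0, -1, 0, 0, 0, 0, 0, 0, -1])

```text
time: 9.15
tool_pos: [0.5079, 0.0478, 0.2084]
tcp_rot: [-1.552, -0.124, 0.123]
wrist_force: [-0.3, -0.9, -1.5]
width: 0.175
grip_force: 108.9
```

Run:
```python
from h import *
print(*delta([.507,.048,.205]),sep='\n')
a=read_camera("scene");b=read_camera("side")
cv2.imwrite("pics/p.png",np.hstack([cv2.resize(a["color"][110:320,240:500],(400,323)),cv2.resize(b["color"][110:320,160:420],(400,323))]))
```

```text
[-0.0009  0.0034  0.0003]
[-0.502  0.625  1.902  1.014  1.945  0.509]
[0.5079 0.0478 0.2084]
[[0.988, -0.0, -0.157], [0.157, 0.015, 0.988], [0.002, -1.0, 0.015]]
```

View pics/p.png

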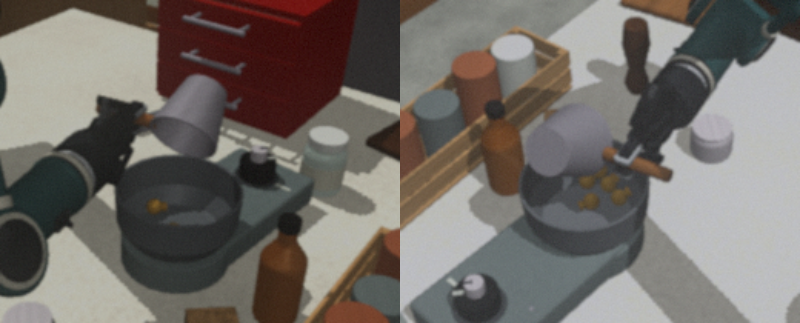

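Wrist force is down to 1.5 N, the weight of the cup alone, and knobs show in the bowl. I now turn the cup back upright.

>>> jog_arm(deltas=[0, 0, 0, -8, 0, 0, -1, 0, 0, 0, -16, 0, 0, -1, 0, 0, 0, -24, 0, 0, -1, 0, 0, 0, -32, 0, 0, -1, 0, 0, 0, -40, 0, 0, -1, 0, 0, 0, -48, 0, 0, -1, 0, 0, 0, -56, 0, 0, -1, 0, 0, 0, -64, 0, 0, -1])

```text
time: 10.05
tool_pos: [0.5076, 0.0478, 0.2091]
tcp_rot: [-2.669, -0.211, 0.046]
wrist_force: [-1.0, 0.1, -2.6]
width: 0.172
grip_force: 108.9
```

>>> jog_arm(deltas=[0, 0, 0, -8, 0, 0, -1, 0, 0, 0, -16, 0, 0, -1, 0, 0, 0, -24, 0, 0, -1, 0, 0, 0, -32, 0, 0, -1, 0, 0, 0, -40, 0, 0, -1, 0, 0, 0, -48, 0, 0, -1, 0, 0, 0, -57, 0, 0, -1, 0, 0, 0, -57, 0, 0, -1])

```text
time: 10.85
tool_pos: [0.5055, 0.0508, 0.206]
tcp_rot: [2.609, 0.214, 0.052]
wrist_force: [-1.1, 0.0, -1.6]
width: 0.173
grip_force: 108.8
```

Run:
```python
from h import *
for t in([.507,.048,.215],[.462,-.386,.215]): print(*delta(t),sep='\n')
b=read_camera("side"); m=cv2.inRange(cv2.cvtColor(b["color"],cv2.COLOR_BGR2HSV),(10,130,50),(28,255,255)); m[:,:225]=0; m[:180]=0;m[265:]=0;m[:,330:]=0
n,_,st,ce=cv2.connectedComponentsWithStats(m); print([(s[4],c.round().tolist()) for s,c in zip(st,ce) if s[4]>5])
```

```text
[ 0.0009  0.0071 -0.0063]
[ 0.373  0.054  2.013 -0.542  1.248  2.002]
[0.5055 0.0508 0.206 ]
[[0.987, 0.142, 0.078], [0.162, -0.854, -0.495], [-0.004, 0.501, -0.865]]
[-0.1136  0.3712  0.2051]
[ 0.373  0.054  2.013 -0.542  1.248  2.002]
[0.5055 0.0508 0.206 ]
[[0.987, 0.142, 0.078], [0.162, -0.854, -0.495], [-0.004, 0.501, -0.865]]
[(np.int32(306726), [320.0, 240.0]), (np.int32(456), [231.0, 214.0]), (np.int32(7), [284.0, 240.0])]
```

>>> jog_arm(deltas=[0, 0.007, -0.008, 0, 0, 0, -1, -0.011, 0.038, 0.013, 0, 0, 0, -1, -0.023, 0.075, 0.035, 0, 0, 0, -1, -0.034, 0.112, 0.056, 0, 0, 0, -1, -0.046, 0.149, 0.078, 0, 0, 0, -1, -0.057, 0.186, 0.1, 0, 0, 0, -1, -0.068, 0.223, 0.121, 0, 0, 0, -1, -0.08, 0.26, 0.143, 0, 0, 0, -1])

```text
time: 11.7
tool_pos: [0.4741, -0.261, 0.2162]
tcp_rot: [2.611, 0.201, 0.058]
wrist_force: [0.4, -0.2, -1.0]
width: 0.173
grip_force: 108.8
```

>>> jog_arm(deltas=[-0.011, 0.037, 0.02, 0, 0, 0, -1, -0.022, 0.074, 0.041, 0, 0, 0, -1, -0.034, 0.111, 0.062, 0, 0, 0, -1, -0.034, 0.111, 0.062, 0, 0, 0, -1, -0.034, 0.111, 0.062, 0, 0, 0, -1])

```text
time: 12.2
tool_pos: [0.4595, -0.3911, 0.2172]
tcp_rot: [2.611, 0.197, 0.055]
wrist_force: [0.0, 0.9, -1.4]
width: 0.174
grip_force: 108.7
```

Run:
```python
from h import *
print(*delta([.461,-.386,.072]),sep='\n')
```

```text
[ 0.002  -0.0769  0.1233]
[-0.534 -0.026  2.072 -0.554  0.825  1.212]
[ 0.4595 -0.3911  0.2172]
[[0.989, 0.13, 0.077], [0.151, -0.856, -0.495], [0.002, 0.501, -0.866]]
```

Lower to about 5 mm above the table, then the rest slowly.

>>> jog_arm(deltas=[0, -0.019, 0.03, 0, 0, 0, -1, 0.001, -0.037, 0.059, 0, 0, 0, -1, 0.001, -0.054, 0.088, 0, 0, 0, -1, 0.002, -0.066, 0.107, 0, 0, 0, -1, 0.002, -0.074, 0.119, 0, 0, 0, -1, 0.002, -0.077, 0.123, 0, 0, 0, -1, 0.002, -0.077, 0.123, 0, 0, 0, -1, 0.002, -0.077, 0.123, 0, 0, 0, -1])

```text
time: 13.0
tool_pos: [0.4634, -0.3828, 0.0717]
tcp_rot: [2.61, 0.206, 0.058]
wrist_force: [0.0, 0.2, -0.4]
width: 0.173
grip_force: 108.9
```

Run:
```python
from h import *
print(*delta([.461,-.386,.070]),sep='\n'); print(readout.read_state()["wrist_force"])
```

```text
[-0.0028  0.0015  0.0029]
[-0.516  0.169  2.18  -0.778  0.59   1.512]
[ 0.4634 -0.3828  0.0717]
[[0.988, 0.135, 0.08], [0.157, -0.855, -0.494], [0.002, 0.501, -0.866]]
[ 0.03114884  0.24257098 -0.42815295]
```

>>> jog_arm(deltas=[0, -0.001, 0.0015, 0, 0, 0, -1, 0, -0.001, 0.002, 0, 0, 0, -1, 0, -0.001, 0.002, 0, 0, 0, -0.4, 0, -0.001, 0.002, 0, 0, 0, 0.2, 0, -0.001, 0.002, 0, 0, 0, 1, 0, -0.001, 0.002, 0, 0, 0, 1, 0, -0.001, 0.002, 0, 0, 0, 1, 0, -0.001, 0.002, 0, 0, 0, 1])

```text
time: 13.8
tool_pos: [0.4626, -0.3829, 0.0681]
tcp_rot: [2.611, 0.206, 0.055]
wrist_force: [-0.4, -0.2, -0.5]
width: 1.001
grip_force: 0.0
```

>>> jog_arm(deltas=[0, 0, -0.02, 0, 0, 0, 1, 0, 0, -0.05, 0, 0, 0, 1, 0, 0, -0.09, 0, 0, 0, 1, 0, 0, -0.13, 0, 0, 0, 1, 0, 0, -0.17, 0, 0, 0, 1, 0, 0, -0.17, 0, 0, 0, 1])

```text
time: 14.4
tool_pos: [0.4525, -0.2987, 0.2219]
tcp_rot: [2.606, 0.206, 0.068]
wrist_force: [0.5, -0.6, 0.7]
width: 1.002
grip_force: 0.0
```

Run:
```python
from h import *
print(*delta([.5,0,.25]),sep='\n')
a=read_camera("scene");b=read_camera("side"); np.save("s2.npy",a,allow_pickle=True);np.save("d2.npy",b,allow_pickle=True)
cv2.imwrite("pics/c.png",np.vstack([np.hstack([cv2.resize(a["color"][290:430,90:290],(400,280)),cv2.resize(b["color"][190:290,225:335],(400,280))]),
 np.hstack([cv2.resize(a["color"][195:255,370:460],(400,300)),cv2.resize(b["color"][265:325,165:255],(400,300))])]))
```

```text
[ 0.0947 -0.2343 -0.1685]
[-0.363 -0.124  2.154 -0.582  0.909  1.367]
[ 0.4525 -0.2987  0.2219]
[[0.987, 0.133, 0.088], [0.159, -0.853, -0.497], [0.009, 0.505, -0.863]]
```

View pics/c.png

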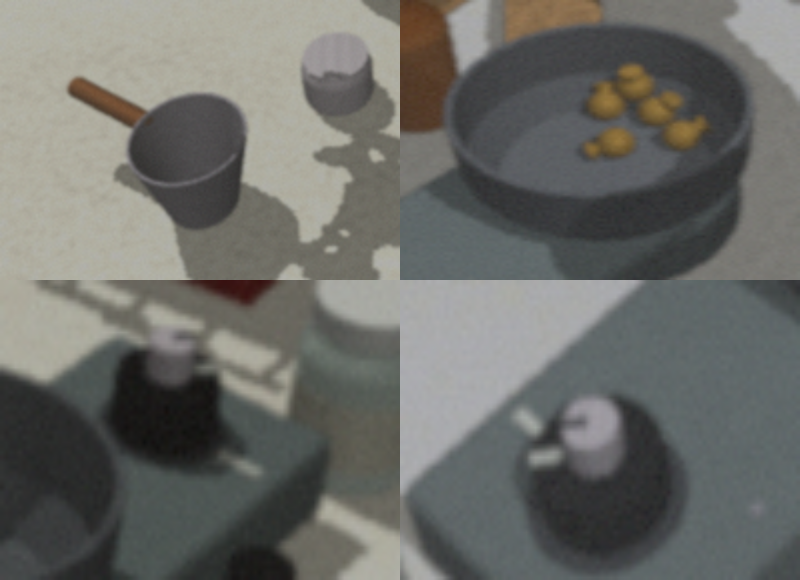

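The cup stands upright and empty, released. The side view of the bowl shows five balls clearly, so I'll check for the sixth from the wrist camera. The dial's knob top is at (207.8,293), mark (193.8,293.2) and rib (197.8,300.6) in the side view.

Run:
```python
from h import *
s=np.load("s2.npy",allow_pickle=True).item(); d=np.load("d2.npy",allow_pickle=True).item()
P={"knob":((408.5,206.4),(207.8,293),.101),"mark":((424,231.6),(193.8,293.2),.051),"rib":((416.6,213),(197.8,300.6),.082)}
r={}
for k,(a,b,z) in P.items():
    x,y=onz(s,*a,z),onz(d,*b,z); r[k]=(x+y)/2; print(k,x.round(4),y.round(4),cross(ray(s,*a),ray(d,*b)))
for k in("mark","rib"): v=r[k]-r["knob"]; print(k,np.degrees(np.arctan2(v[1],v[0])),np.hypot(*v[:2]))
```

```text
knob [0.6015 0.2465 0.101 ] [0.603  0.2455 0.101 ] (array([0.60219804, 0.24568376, 0.10174897]), np.float64(0.0006459808655677004))
mark [0.6523 0.2428 0.051 ] [0.6581 0.2408 0.051 ] (array([0.65476258, 0.24106961, 0.05343967]), np.float64(0.0034601754846360355))
rib [0.6184 0.2606 0.082 ] [0.6183 0.2617 0.082 ] (array([0.61826599, 0.26145443, 0.08160402]), np.float64(0.0005221707567998659))
mark -4.541992114198612 0.05313776865207875
rib 43.26352303618816 0.02210294093784839
```

>>> jog_arm(deltas=[0, -0.02, -0.02, 8, 0, 0, 1, 0.01, -0.06, -0.04, 16, 0, 0, 1, 0.02, -0.095, -0.07, 24, 0, 0, 1, 0.03, -0.13, -0.1, 30, 0, 0, 1, 0.045, -0.17, -0.12, 30, 0, 0, 1, 0.06, -0.21, -0.14, 30, 0, 0, 1, 0.075, -0.245, -0.165, 30, 0, 0, 1, 0.075, -0.245, -0.165, 30, 0, 0, 1])

```text
time: 15.3
tool_pos: [0.477, 0.0078, 0.2342]
tcp_rot: [-3.129, -0.254, 0.004]
wrist_force: [0.9, -0.6, -0.1]
width: 1.002
grip_force: 0.0
```

Run:
```python
from h import *
print(*delta([.602,.2455,.24]),sep='\n')
s=np.load("s2.npy",allow_pickle=True).item()
for p in((343,175),(430,195),(470,157)): print(onz(s,*p,0))
```

```text
[ 0.1617 -0.2144 -0.0056]
[-3.700e-02 -1.060e-01  2.027e+00  2.000e-03  1.222e+00  1.371e+00]
[0.477  0.0078 0.2342]
[[0.987, 0.161, -0.003], [0.161, -0.987, 0.002], [-0.002, -0.002, -1.0]]
[0.26605312 0.44471385 0.        ]
[0.54504831 0.50050343 0.        ]
[0.53045715 0.82853748 0.        ]
```

>>> jog_arm(deltas=[0.02, -0.027, 0, 0, 0, -6.5, 1, 0.04, -0.054, 0, 0, 0, -13, 1, 0.06, -0.08, 0, 0, 0, -19.5, 1, 0.08, -0.107, 0, 0, 0, -26, 1, 0.1, -0.134, 0, 0, 0, -32.5, 1, 0.121, -0.16, -0.003, 0, 0, -39, 1, 0.142, -0.187, -0.006, 0, 0, -45.5, 1, 0.162, -0.214, -0.006, 0, 0, -51, 1])

```text
time: 16.1
tool_pos: [0.6043, 0.2401, 0.2399]
tcp_rot: [2.718, 1.575, -0.005]
wrist_force: [0.4, -0.2, 1.1]
width: 0.998
grip_force: 0.0
```

>>> jog_arm(deltas=[0, 0, 0, 0, 0, 0, 1, 0, 0, 0, 0, 0, 0, 1, 0, 0, 0, 0, 0, 0, 1])

```text
time: 16.4
tool_pos: [0.603, 0.2389, 0.2403]
tcp_rot: [2.722, 1.569, -0.005]
wrist_force: [0.5, -0.6, -0.9]
width: 0.999
grip_force: 0.0
```

Run:
```python
from h import *
print(*delta([.602,.2455,.24]),sep='\n')
c=read_camera("wrist"); np.save("w2.npy",c,allow_pickle=True); cv2.imwrite("pics/w2.png",c["color"]); print(proj(c,[.602,.2455,.101]))
b=read_camera("scene"); np.save("s3.npy",b,allow_pickle=True)
```

```text
[ 0.0052 -0.0041  0.0003]
[ 3.390e-01  2.210e-01  1.671e+00 -1.000e-03  1.252e+00  8.640e-01]
[0.603  0.2389 0.2403]
[[0.501, 0.865, -0.003], [0.865, -0.501, -0.002], [-0.003, -0.002, -1.0]]
[311.38560928 223.33039423]
```

View pics/w2.png

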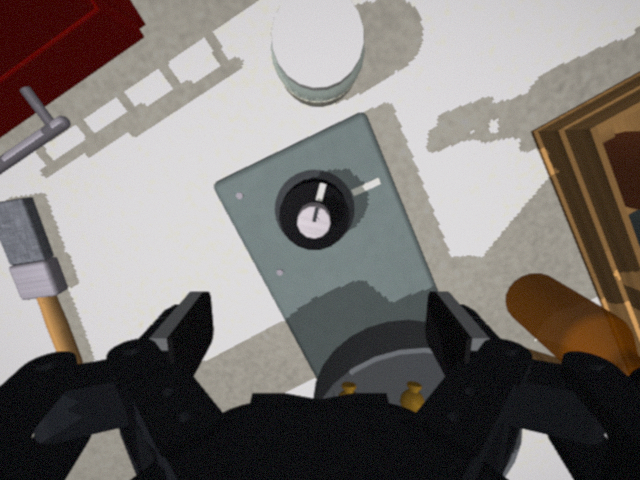

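The close view shows knob top (313,221), rib (321,192) and mark (367,187). Some knobs are visible at the bowl's edge.

Run:
```python
from h import *
c=np.load("w2.npy",allow_pickle=True).item(); im=c["color"]
w=cv2.inRange(im,(170,170,170),(255,255,255)); w[:160]=0;w[250:]=0;w[:,:285]=0;w[:,390:]=0
n,l,st,ce=cv2.connectedComponentsWithStats(w)
for s,e in zip(st[1:],ce[1:]):
    if s[4]>20: print("blob",s,e.round(1))
k=onz(c,313,221,.101); rg=onz(c,314.5,210,.081)
print(k,rg)
for n_,(u,v),z in(("rib",(321,192),.083),("mark",(367,187),.051)):
    p=onz(c,u,v,z)
    for o in(k,np.array([.602,.2455,0])): q=p-o; print(n_,p.round(4),np.degrees(np.arctan2(q[1],q[0])),np.hypot(*q[:2]))
```

```text
blob [362 178  19  12 124] [371.4 183.9]
blob [316 183  10  16  90] [320.7 190.9]
blob [298 207  31  31 685] [312.8 222.7]
[0.60398131 0.24645309 0.101     ] [0.60709555 0.25004258 0.081     ]
rib [0.6191 0.2603 0.083 ] 42.535057547859324 0.02050946458016566
rib [0.6191 0.2603 0.083 ] 40.921159219367155 0.022622726852620987
mark [0.6543 0.2399 0.051 ] -7.428122176136105 0.050737703703650244
mark [0.6543 0.2399 0.051 ] -6.1193488882970675 0.05259289112989615
```

>>> jog_arm(deltas=[0.006, -0.004, 0.02, 0, 0, 0, 1, 0.006, -0.004, 0.05, 0, 0, 0, 1, 0.006, -0.004, 0.08, 0, 0, 0, 1, 0.006, -0.004, 0.11, 0, 0, 0, 1, 0.006, -0.004, 0.11, 0, 0, 0, 1, 0.006, -0.004, 0.11, 0, 0, 0, 1])

```text
time: 17.1
tool_pos: [0.6027, 0.2469, 0.1319]
tcp_rot: [-2.721, -1.57, 0.002]
wrist_force: [-0.1, 0.4, 0.8]
width: 1.0
grip_force: 0.0
```

Run:
```python
from h import *
print(*delta([.603,.246,.075]),sep='\n')
```

```text
[-0.0005  0.0008  0.0569]
[ 0.351  0.312  1.767 -0.     1.064  0.875]
[0.6027 0.2469 0.1319]
[[0.5, 0.866, -0.001], [0.866, -0.5, -0.001], [-0.001, -0.001, -1.0]]
```

>>> jog_arm(deltas=[0, 0.001, 0.02, 0, 0, 0, 1, 0, 0.001, 0.04, 0, 0, 0, 1, 0, 0.001, 0.052, 0, 0, 0, 1, 0, 0.001, 0.057, 0, 0, 0, 1, 0, 0.001, 0.057, 0, 0, 0, 1])

```text
time: 17.6
tool_pos: [0.6042, 0.2472, 0.0754]
tcp_rot: [2.72, 1.571, 0.001]
wrist_force: [-0.4, 0.5, -0.2]
width: 1.001
grip_force: 0.0
```

>>> jog_arm(deltas=[0, 0, 0, 0, 0, 0, 0.4, 0, 0, 0, 0, 0, 0, 0, 0, 0, 0, 0, 0, 0, -1, 0, 0, 0, 0, 0, 0, -1, 0, 0, 0, 0, 0, 0, -1], squeeze=30)

```text
time: 18.1
tool_pos: [0.6034, 0.2485, 0.0767]
tcp_rot: [-2.719, -1.57, -0.0]
wrist_force: [-5.6, 1.4, 6.8]
width: 0.665
grip_force: 32.6
```

Run:
```python
from h import *
print(*delta([.603,.246,.075]),sep='\n')
```

```text
[-0.0023  0.0009  0.0017]
[0.351 0.372 1.8   0.002 0.97  0.874]
[0.6034 0.2485 0.0767]
[[0.5, 0.866, -0.001], [0.866, -0.5, 0.002], [0.001, -0.002, -1.0]]
```

>>> jog_arm(deltas=[-0.001, 0, 0, 0, 0, 5, -1, -0.001, 0, 0, 0, 0, 11, -1, -0.001, 0, 0, 0, 0, 18, -1, -0.001, 0, 0, 0, 0, 25, -1, -0.001, 0, 0, 0, 0, 32, -1, -0.001, 0, 0, 0, 0, 39, -1, -0.001, 0, 0, 0, 0, 45, -1, -0.001, 0, 0, 0, 0, 49, -1])

```text
time: 18.9
tool_pos: [0.6044, 0.247, 0.0768]
tcp_rot: [-3.127, -0.297, -0.004]
wrist_force: [0.0, 0.3, 3.8]
width: 0.668
grip_force: 32.4
```

>>> jog_arm(deltas=[0, 0, 0, 0, 0, 0, -1, 0, 0, 0, 0, 0, 0, -1, 0, 0, 0, 0, 0, 0, 0.5, 0, 0, 0, 0, 0, 0, 1, 0, 0, 0, 0, 0, 0, 1, 0, 0, 0, 0, 0, 0, 1])

```text
time: 19.5
tool_pos: [0.6033, 0.2463, 0.0745]
tcp_rot: [3.127, 0.302, -0.001]
wrist_force: [-0.3, -0.4, -0.3]
width: 0.998
grip_force: 0.0
```

>>> jog_arm(deltas=[0, 0, -0.02, 0, 0, 0, 1, 0, 0, -0.05, 0, 0, 0, 1, 0, 0, -0.09, 0, 0, 0, 1, 0, 0, -0.13, 0, 0, 0, 1, 0, 0, -0.17, 0, 0, 0, 1, 0, 0, -0.17, 0, 0, 0, 1, 0, 0, -0.17, 0, 0, 0, 1])

```text
time: 20.2
tool_pos: [0.6043, 0.2467, 0.2467]
tcp_rot: [-3.126, -0.302, -0.005]
wrist_force: [-0.1, -0.4, -0.3]
width: 1.001
grip_force: 0.0
```

Run:
```python
from h import *
c=read_camera("wrist"); im=c["color"]; np.save("w3.npy",c,allow_pickle=True); print(delta([.59,.045,.3])[::2])
o=np.array([.603,.246]); u,v=proj(c,[*o,.09]).round().astype(int); print(u,v)
w=cv2.inRange(im,(150,150,150),(255,255,255))
n,l,st,ce=cv2.connectedComponentsWithStats(w)
for s,e in zip(st[1:],ce[1:]):
    if 20<s[4]<3000 and np.hypot(e[0]-u,e[1]-v)<110:
        for z in(.083,.051,.101):
            q=onz(c,*e,z)[:2]-o; print(s,e.round(1),z,np.degrees(np.arctan2(q[1],q[0])).round(1),np.hypot(*q).round(4))
```

```text
(array([-0.0515,  0.195 , -0.0555]), array([0.6032, 0.2463, 0.2445]))
318 229
[331 151  12  19 141] [336.4 159.3] 0.083 -3.7 0.0574
[331 151  12  19 141] [336.4 159.3] 0.051 -5.6 0.0565
[331 151  12  19 141] [336.4 159.3] 0.101 -2.7 0.058
[324 194   7   6  35] [327.1 196.4] 0.083 -5.0 0.027
[324 194   7   6  35] [327.1 196.4] 0.051 -10.0 0.0228
[324 194   7   6  35] [327.1 196.4] 0.101 -2.8 0.0294
[303 217  32  30 697] [319.2 232. ] 0.083 -154.1 0.0041
[303 217  32  30 697] [319.2 232. ] 0.051 -163.8 0.012
[303 217  32  30 697] [319.2 232. ] 0.101 -53.7 0.0012
[259 259   7   6  33] [262.1 261.7] 0.083 133.3 0.0566
[259 259   7   6  33] [262.1 261.7] 0.051 138.7 0.0672
[259 259   7   6  33] [262.1 261.7] 0.101 129.3 0.0509
[340 282   6   5  25] [342.8 284. ] 0.083 -145.9 0.0551
[340 282   6   5  25] [342.8 284. ] 0.051 -148.4 0.0682
[340 282   6   5  25] [342.8 284. ] 0.101 -143.8 0.0478
```

The rib (-5.0°) and mark (-5.6°) are aligned. A last check of the bowl and cup follows.

>>> jog_arm(deltas=[-0.02, 0.03, -0.02, 0, 0, 0, 1, -0.04, 0.06, -0.04, 0, 0, 0, 1, -0.06, 0.09, -0.06, 0, 0, 0, 1, -0.085, 0.125, -0.085, 0, 0, 0, 1, -0.11, 0.16, -0.085, 0, 0, 0, 1, -0.132, 0.194, -0.085, 0, 0, 0, 1, -0.132, 0.194, -0.085, 0, 0, 0, 1, -0.132, 0.194, -0.085, 0, 0, 0, 1])

```text
time: 21.05
tool_pos: [0.51, 0.0302, 0.3279]
tcp_rot: [-3.127, -0.298, 0.005]
wrist_force: [-0.5, 0.2, 0.0]
width: 1.0
grip_force: 0.0
```

Run:
```python
from h import *
c=read_camera("wrist"); im=c["color"]; print(proj(c,[.588,.043,.063]))
h=cv2.cvtColor(im,cv2.COLOR_BGR2HSV); m=cv2.inRange(h,(12,140,60),(30,255,255))
e=cv2.erode(m,np.ones((3,3)),iterations=2)
n,l,st,ce=cv2.connectedComponentsWithStats(e)
for s,q in zip(st[1:],ce[1:]):
    if s[4]>15: p=onz(c,*q,.063); print(s[4],q.round(),p.round(3),np.hypot(*(p[:2]-[.588,.043])).round(3))
# cup: rim in scene vs side
a=read_camera("scene"); b0=np.load("s2.npy",allow_pickle=True).item(); print("cup diff",cv2.absdiff(a["color"],b0["color"])[320:410,140:220].mean())
s=readout.read_state(); print(s["time"],s["width"],s["wrist_force"])
```

```text
[319.98888772 129.16198919]
910 [374. 118.] [ 0.61  -0.01   0.063] 0.057
259 [332. 127.] [0.593 0.031 0.063] 0.013
232 [356. 161.] [ 0.564 -0.001  0.063] 0.05
222 [294. 174.] [0.537 0.062 0.063] 0.055
cup diff 3.1746296296296297
21.15 1.0014769333940798 [-0.54835597  0.02562491 -0.64421963]
```

```bash
python3 -c "
from h import *
print(finish_job())"
```

```text
the job is handed in; nothing more can be done
None
```

I handed the job in at about 21 s on the robot's clock; the hand-in returned no verdict. The knobs are in the bowl: three show singly, and the other three are inferred from one merged patch and the empty cup. The cup stands upright and released, and the rib points at the mark to within about 1°. I saw no sign that the inner knob or the other things had moved, but I did not measure them.

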